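Stop the parts washer and hold its sprung lid at the airing mark

TASK

Stop the bench-top parts washer: twist the bar knob on its control box clockwise (seen from above) all the way to its stop, let go so that it springs back, and keep the washer's lid shut until then. Then take the washer's sprung lid by its bar handle, raise it until it is level with (parallel to) the pointer arm set at its side, and finish while still holding it there, steady, by the gripper alone: the lid springs shut if let go. Do not shift the pointer arm, and leave all the other things on the bench where they are.

Things in the scene. Friction and masses are not known exactly. Their poses are not given: they have to be found in the camera images.
- control: The washer's control box: a fixed grey block 95 x 95 mm, 70 mm high, with one black bar knob on top at its centre. Origin under its centre, z up. It may stand on either side of the washer; the battery charger stands on the other side.
- knob_grip (a point): Centre of the knob's bar grip, 100 mm above the bench (the box's top is at 70 mm). The bar is 50 mm long (x axis here), 14 mm wide (y axis) and 36 mm tall: it spans 80 to 116 mm above the bench, on a flat disc of 50 mm diameter. z is up, the turning axis; x and y turn with the knob.
- knob (a joint): Angle of the stop knob, rad: 0 at rest, growing as it is turned clockwise seen from above, with its stop at 1.2. A spring returns it to 0 when let go; the turning moment needed is 0.024 N m at rest, rising to 0.12 N m at the stop.
- washer: The parts washer: fixed grey steel tank 200 (x) by 260 mm (y), rim 120 mm above the bench. Origin under its centre at bench level; z up; x points from the handle side to the hinge side. The lid's hinge axis runs along y at x = +95 mm, 120 mm above the bench. The pointer arm and a thin bent-rod quadrant (both up to 270 mm above the bench) are outside the lid on the +y side.
- lid (a joint): Angle of the lid, rad: 0 shut (level), growing as the handle side rises, end stop at 1.3. The lid is a grey plate 198 x 268 x 12 mm of about 0.5 kg. A spring hinge pushes it shut: raising it by the bar takes about 5 to 6 N when shut and 7.5 to 8.5 N (square to the lid) at 0.75 rad.
- lid_bar (a point): Middle of the lid's handle: a round steel bar, 12 mm diameter, 136 mm long along y, on two 12 mm wide stays 62 mm either side of the middle. Its axis is 240 mm from the hinge axis, 6 mm above the lid's underside (126 mm above the bench when shut), 43 mm clear of the lid's front edge, free space below. Axes turn with the lid: x along the lid towards the hinge, y along the bar.
- mark (a joint): Angle of the pointer arm, rad, on the same hinge axis and counted the same way as lid: the lid is at the mark when lid equals this value. Between 0.40 and 0.75; the arm is clamped and stays where it is set.
- mark_tip (a point): Tip of the pointer arm, a thin dark steel bar 5 mm wide and 8 mm high beside the lid on the washer's +y side, 150 mm from the washer's middle. This point is 200 mm from the hinge axis and 6 mm above the arm's base line, like the lid's middle plane. Its x axis points along the arm towards the hinge.
- charger: Bystander: a black battery charger 100 x 85 mm with a grey battery on it, 92 mm high; it stands on the side of the washer opposite to the control box. Origin under its centre. Has no knob.
- spraycan: Bystander: upright can, 62 mm diameter, 140 mm high. Origin under its centre.
- jar: Bystander: upright jar, 72 mm diameter, 85 mm high. Origin under its centre.
- tape: Bystander: roll of tape lying flat, 90 mm diameter, 25 mm high. Origin under its centre.
- screwdriver: Bystander: screwdriver lying on the bench. Origin near its middle.
- wrench: Bystander: wrench lying on the bench. Origin near its middle.
- hammer: Bystander: hammer lying on the bench. Origin near its middle.

How it is judged:
On the way, in this order (a step that is already met when the one before it is completed fails the run):
1. with the lid shut, the knob is turned to its stop (value of joint knob above 1.1 rad and value of joint lid below 0.06 rad), for 0.1 s.
2. the knob is let go and has sprung back, the lid still shut (value of joint knob below 0.1 rad and contact force between the fingers and knob below 0.3 N and value of joint lid below 0.06 rad), for 0.2 s.
At the end, for the whole second after the job is handed in: The lid is held by the gripper's fingers (more than 2 N of contact), still (under 0.06 rad/s), within 0.07 rad (4 degrees) of the pointer arm's angle, with nothing else propping it, and the knob is back at rest (under 0.1 rad) (angle between the x axis of lid_bar and the x axis of mark_tip, either way round below 0.07 rad and velocity of joint lid between -0.06 and 0.06 rad/s and contact force between the fingers and lid above 2 N and contact force between lid and charger below 0.2 N and contact force between lid and spraycan below 0.2 N and contact force between lid and jar below 0.2 N and contact force between lid and tape below 0.2 N and contact force between lid and screwdriver below 0.2 N and contact force between lid and wrench below 0.2 N and contact force between lid and hammer below 0.2 N and value of joint knob below 0.1 rad); the arm keeps its last pose, push and grip.
It fails at once if the pointer arm is shifted by more than 8 mm at its tip (distance of mark_tip from where it was at the start of the episode above 0.008 m).
It fails at once if a bystander is moved by more than 30 mm (distance of any of charger, spraycan, jar, tape, screwdriver, wrench, hammer from where it was at the start of the episode above 0.03 m).
It also fails if it takes over 64 s, if anything falls off the work surface, if the arm or the gripper's body presses on something with over 40 N, if the wrist force passes 120 N, or if a joint passes its speed limit or range.

ROBOT

A 6-joint arm with a two-finger parallel gripper is mounted at the origin on the work surface. World frame = base frame: x ahead of the robot, y to its left, z up, the work surface at z = 0. Lengths are in m, angles in rad, forces in N, time in s.
With the tool pointing down it reaches from about 0.35 to 0.975 m from the base axis. Payload 4.9 kg.
Tool frame: the origin (TCP) lies midway between the tips of the shut fingers; the grasp point (between the pads) lies 19 mm behind it; z points along the fingers, y is the line along which they close (so a half turn about z gives the same grasp; the last joint's range is limited). The gripper opens to 85 mm and grips with 20 to 120 N. Pads are 22 mm wide; open, the fingers measure 114 mm over their backs; the gripper's body (76 mm by 85 mm) begins 54 mm behind the grasp point. The pads swing forward as they close: fully open they stand 13 mm farther back than shut.
Start: joints at [-1.331, 0.053, 1.613, -0, 1.476, -0.119], TCP at [0.219, -0.585, 0.231] pointing down, gripper open.
Joint ranges: [-3.01, 3.01], [-1.01, 2.22], [0.06, 2.58], [-1.02, 4.17], [0.09, 2.62], [-3.14, 3.14]. Speed limits (rad/s): [2.57, 2.57, 3.14, 3.14, 3.14, 3.14].

INTERFACE

Orientations are given as a rotation vector (axis times angle).
In Python, from station import ctrl, optics, job gives the robot as it stands.
- The arm moves only by the shell command python3 -m jog 'ROWS' [OPENING] [FORCE]. ROWS is JSON, a list of rows, each a list of 2 entries, a list of its own where there are three numbers: the shift along the tool's x, y, z in m, then the turn, a rotation vector about the tool's x, y, z in rad. A call has 1 to 5 rows; each row is the pose to reach, as a shift and turn from the pose commanded when the call began, along the tool's axes at that moment; what a row does not reach only later rows make up. A row lasts 1/10 s, in which the tool goes at most 50 mm and 8.59 degrees, less where a joint would pass 70% of its speed; a pose out of reach is approached as far as the arm can. A call with a gripper value outside its range is refused whole. OPENING is the opening, from 0 (shut) to 1 (fully open), set as the call begins (- or left out, the last holds). The fingers move at their own pace and stop on an object; FORCE is the grip in N (left out, the last holds). Time passes only in rows, so rows that repeat a pose let the fingers close. It gives the time, the measured TCP pose, the force, the opening and the grip force at its end, in the units of the state.
- ctrl.get_obs(): the state, without advancing time (a new reading comes with each control period).
- optics.get_image(name): name is "scene" or "top" or "wrist"; returns a dict with "image" (480x640x3 uint8, blue, green, red), "fx", "fy", "cx", "cy" (pixels), "rvec" (rotation vector, rad) and "tvec" (3), from world to camera coordinates, as OpenCV has them; the wrist camera has in their place "mount" (4x4, takes a point from camera to tool coordinates, whose origin is the TCP and whose axes are the flange's). Camera axes: x right, y down, z forward; pixel columns grow to the right and rows downward; lengths in m; the calibration is good to about 2 mm. A picture is of the moment at which its call begins: read the wrist's pose just before it. There is no depth.
- job.finish_job(): hands the job in; it is judged then, once.
The state is a dict: "t": time; "q": joint angles; "dq": joint speeds; "effort": joint torques, N m; "tool_pos": TCP position; "tool_rot": TCP orientation; "contact_force": force on the tool from outside, world axes, zero at the start; "wrist_torque": the same for the moment, N m; "opening": finger opening in m; "grip_force": force on a finger pad.
Only numpy, scipy, OpenCV 4.12 (cv2) and the standard library are available. Lean on these libraries where they do the work, as an engineer would, in place of code of your own. Each camera call takes 0.05 s, during which the arm holds its last target. There are 200 camera calls.

## Working session

There is one attempt and no reset: what is moved stays moved. The work goes in short steps, Python scripts to look and compute and a shell command to move; the robot and the scene stay as the last step left them, time stands still between calls to the robot, and variables do not carry over. Pictures are saved under pics/ and viewed, at most 10 in all, crops included, and the job is handed in when it is done.

```bash
ls; mkdir -p pics; python3 - <<'E'
from station import ctrl, optics
import cv2
o=ctrl.get_obs(); print(o['t'],o['tool_pos'],o['tool_rot'],o['opening'])
for n in ['scene','top']:
    d=optics.get_image(n); cv2.imwrite(f'pics/{n}0.png',d['image'])
    print(n,d['fx'],d['cx'],d['cy'],d['rvec'],d['tvec'])
E
```

```text
pics
0.0 [ 0.21933189 -0.58458949  0.23007055] [-3.08916216e+00 -5.60236658e-01  1.38484960e-04] 0.0852680609731028
scene 534.7843103942976 313.20275817546974 234.10195329794539 [ 1.16665722  2.55693679 -0.75149573] [ 0.3618147  -0.30158838  2.08325812]
top 621.1186877820008 323.38527289788686 252.20290878789876 [ 2.13286459 -2.10119322  0.20701631] [-0.00702285  0.60369211  1.62087959]
```

View pics/scene0.png

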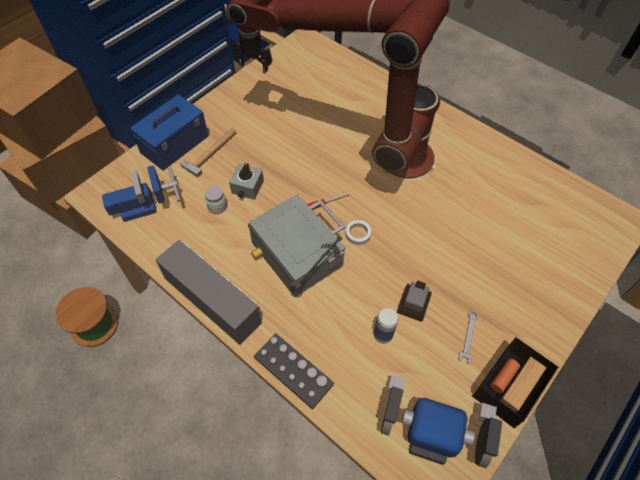

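View pics/top0.png

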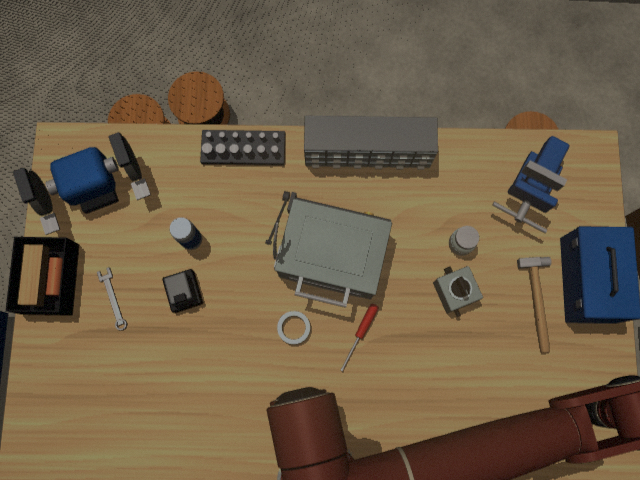

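The scene view shows the grey washer at about (298,243) with the control box (246,180). In the top view the box is at (458,289) with the knob at (459,288), the handle bar runs from about (297,296) to (347,303), and the pointer arm and quadrant are at about (282,220). The charger is at (183,290) on the other side of the washer.

```bash
cat > h.py <<'E'
import numpy as np, cv2
from scipy.spatial.transform import Rotation as R
from station import ctrl, optics
def cam(name):
    o=ctrl.get_obs(); d=optics.get_image(name)
    K=np.array([[d['fx'],0,d['cx']],[0,d['fy'],d['cy']],[0,0,1]])
    if name=='wrist':
        T=np.eye(4); T[:3,:3]=R.from_rotvec(o['tool_rot']).as_matrix(); T[:3,3]=o['tool_pos']
        M=T@np.array(d['mount'])
    else:
        W=np.eye(4); W[:3,:3]=R.from_rotvec(np.ravel(d['rvec'])).as_matrix(); W[:3,3]=np.ravel(d['tvec']); M=np.linalg.inv(W)
    return d['image'],K,M
def ray(K,M,u,v):
    return M[:3,3],M[:3,:3]@np.linalg.inv(K)@np.array([u,v,1.])
def onplane(K,M,u,v,z):
    c,r=ray(K,M,u,v); return c+r*(z-c[2])/r[2]
def proj(K,M,p):
    q=np.linalg.inv(M)@np.append(p,1); x=K@q[:3]; return x[:2]/x[2]
def totool(p):   # world point in tool axes
    o=ctrl.get_obs(); return R.from_rotvec(o['tool_rot']).inv().apply(np.array(p)-o['tool_pos'])
E
python3 - <<'E'
from h import *
im,K,M=cam('top')
for n,p,z in [('knob',(459,288),.116),('barL',(297,294),.126),('barR',(347,305),.126),('can',(183,229),.14),('jar',(465,238),.085),('chg',(183,287),.09),('tape',(294,328),.025),('sd',(376,308),.02),('hingeL',(289,200),.132),('hingeR',(391,217),.132)]:
    print(n,onplane(K,M,*p,z).round(3))
c=im[180:330,250:400]; k=im[255:325,425:495]
cv2.imwrite('pics/crop1.png',np.hstack([cv2.resize(c,(560,560),interpolation=cv2.INTER_CUBIC),np.vstack([cv2.resize(k,(240,240),interpolation=cv2.INTER_CUBIC),np.zeros((320,240,3),np.uint8)])]))
R0=R.from_rotvec(ctrl.get_obs()['tool_rot']).as_matrix(); print(R0.round(3))
E
```

```text
knob [ 0.503 -0.35   0.116]
barL [0.48  0.068 0.126]
barR [ 0.454 -0.061  0.126]
can [0.644 0.367 0.14 ]
jar [ 0.643 -0.376  0.085]
chg [0.499 0.369 0.09 ]
tape [0.401 0.078 0.025]
sd [ 0.459 -0.143  0.02 ]
hingeL [0.728 0.094 0.132]
hingeR [ 0.686 -0.174  0.132]
[[ 0.936  0.351 -0.   ]
 [ 0.351 -0.936  0.002]
 [ 0.    -0.002 -1.   ]]
```

View pics/crop1.png

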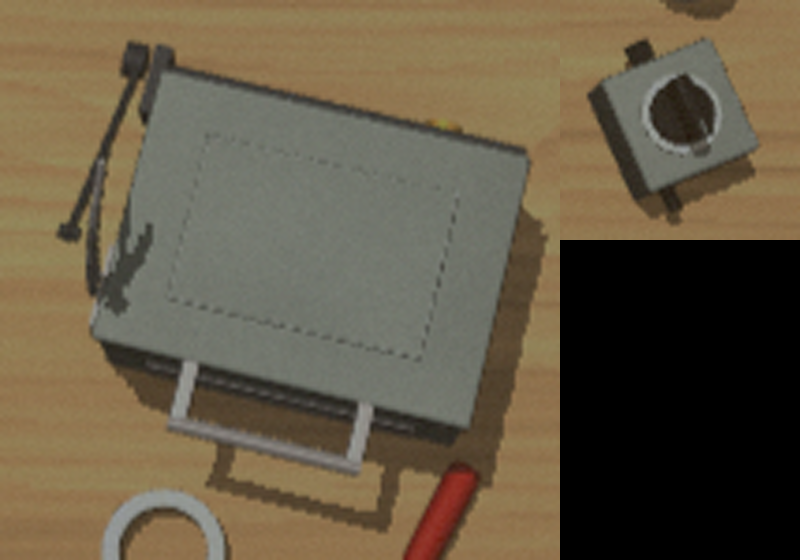

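Zoomed crop: lid corners at (165,70), (527,150), (470,425) and (95,335). The bar runs from (168,426) to (358,470). The pointer has its pivot at (135,55) and its tip at (70,232). The knob bar runs roughly vertical, with its light mark at (702,150). I'll move above the knob and work out the washer frame.

```bash
python3 -m jog '[[[0.05,-0.017,-0.005],[0,0,0]],[[0.10,-0.034,-0.01],[0,0,0]],[[0.148,-0.051,-0.015],[0,0,0]],[[0.195,-0.068,-0.02],[0,0,0]],[[0.24,-0.083,-0.02],[0,0,0]]]' 1
python3 -m jog '[[[0.045,-0.016,0],[0,0,0]],[[0.09,-0.032,0],[0,0,0]],[[0.106,-0.037,0],[0,0,0]],[[0.106,-0.037,0],[0,0,0]],[[0.106,-0.037,0],[0,0,0]]]'
python3 - <<'E'
from h import *
im,K,M=cam('top')
s=150/560
f=lambda u,v,z:onplane(K,M,250+(u+.5)*s-.5,180+(v+.5)*s-.5,z)
c=[f(*p,.132) for p in [(165,70),(527,150),(470,425),(95,335)]]; b=[f(*p,.128) for p in [(168,426),(358,470)]]
yaw=lambda a,b:np.arctan2(-(a-b)[0],(a-b)[1])
print(np.round([c,],3)); print(np.round(b,3)); print(yaw(c[0],c[1]),yaw(c[3],c[2]),yaw(*b),[np.linalg.norm(c[i]-c[(i+1)%4]) for i in range(4)],np.linalg.norm(b[0]-b[1]))
im,K,M=cam('wrist'); cv2.imwrite('pics/w1.png',im); print(M.round(3))
print(ctrl.get_obs()['tool_pos'])
E
```

```text
t: 0.65
tool_pos: [0.4125, -0.425, 0.2519]
tool_rot: [3.09, 0.56, 0.001]
contact_force: [0.2, -0.3, 0.0]
opening: 0.0854
grip_force: 0.0
t: 1.15
tool_pos: [0.497, -0.3548, 0.2509]
tool_rot: [-3.091, -0.561, 0.002]
contact_force: [-0.5, -0.0, -0.6]
opening: 0.0855
grip_force: 0.0
[[[ 0.733  0.082  0.132]
  [ 0.678 -0.173  0.132]
  [ 0.484 -0.133  0.132]
  [ 0.542  0.125  0.132]]]
[[ 0.481  0.074  0.128]
 [ 0.452 -0.057  0.128]]
-0.2100609454252852 -0.22295497175746476 -0.21352678371966474 [np.float64(0.26056333547243277), np.float64(0.19848917692366227), np.float64(0.26484274359837173), np.float64(0.19509384285875842)] 0.1335047258545017
[[ 0.351 -0.888 -0.299  0.574]
 [-0.937 -0.332 -0.111 -0.327]
 [-0.001  0.319 -0.948  0.395]
 [ 0.     0.     0.     1.   ]]
[ 0.49645072 -0.35548478  0.25103923]
```

View pics/w1.png

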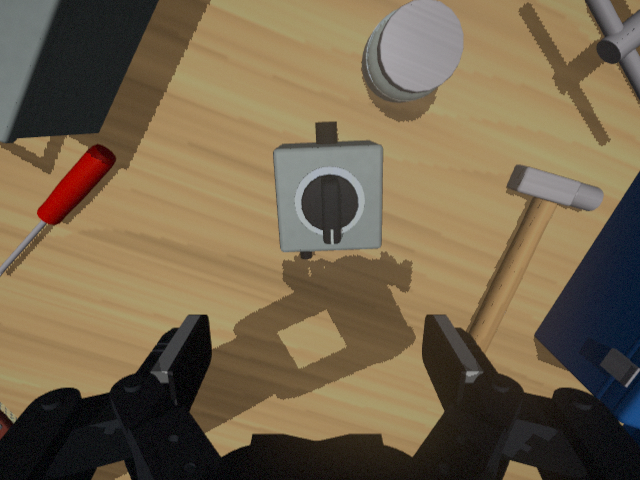

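The wrist view shows the box from about (275,145) to (382,248), the knob disc centred at (329,202), and the bar nearly vertical in the image from (329,178) to (332,242). The bar therefore lies along tool x, and the current orientation suits the grip.

```bash
python3 - <<'E'
from h import *
im,K,M=cam('wrist')
g=cv2.cvtColor(im,cv2.COLOR_BGR2GRAY)[150:250,280:380]
# white ring
hsv=cv2.cvtColor(im,cv2.COLOR_BGR2HSV)
m=np.zeros(im.shape[:2],np.uint8); m[150:245,280:378]=(cv2.cvtColor(im,cv2.COLOR_BGR2GRAY)[150:245,280:378]<90)*255
cs,_=cv2.findContours(m,cv2.RETR_EXTERNAL,cv2.CHAIN_APPROX_NONE); c=max(cs,key=cv2.contourArea)
print(cv2.fitEllipse(c),cv2.boundingRect(c))
for z in(.07,.08):print('disc',onplane(K,M,329,202,z).round(4),np.linalg.norm(onplane(K,M,301,202,z)-onplane(K,M,357,202,z)))
a=onplane(K,M,332,242,.116);b=onplane(K,M,329,182,.116); print(a,b,np.linalg.norm(a-b),totool((a+b)/2), totool(onplane(K,M,329,202,.08)), totool(a)-totool(b))
cv2.imwrite('pics/k.png',cv2.resize(im[150:255,270:390],(720,630)[:2] if 0 else (640,560),interpolation=cv2.INTER_CUBIC))
E
```

```text
((329.317138671875, 204.96505737304688), (54.00870132446289, 64.66193389892578), 176.40438842773438) (301, 174, 57, 70)
disc [ 0.511 -0.362  0.07 ] 0.049946166838475345
disc [ 0.513  -0.3609  0.08  ] 0.048409886016231425
[ 0.49058086 -0.37089127  0.116     ] [ 0.53415589 -0.3515215   0.116     ] 0.04768616877995945 [0.01303341 0.01087088 0.13508444] [0.01369548 0.01082066 0.17108414] [-4.75958263e-02  2.93386072e-03  2.17916565e-05]
```

View pics/k.png

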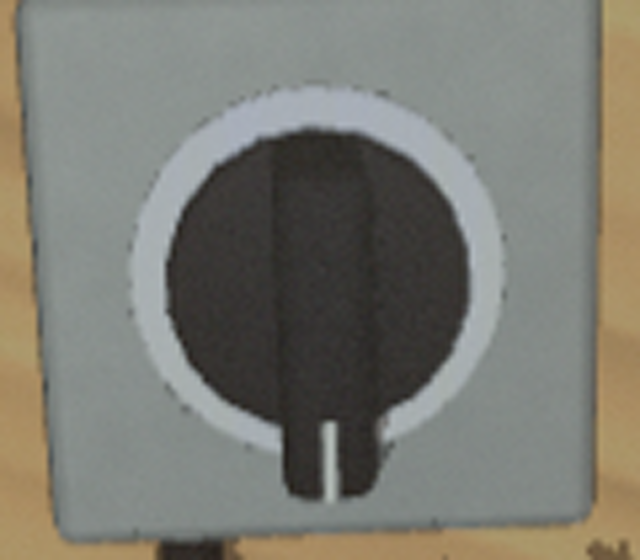

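Bar centre is at about (0.013, 0.011) in tool x, y, length 48 mm (given as 50 mm), tilted -0.06 rad. Next I go down around it and grip.

```bash
python3 -m jog '[[[0.013,0.011,0.03],[0,0,-0.06]],[[0.013,0.011,0.07],[0,0,-0.06]],[[0.013,0.011,0.11],[0,0,-0.06]],[[0.013,0.011,0.15],[0,0,-0.06]],[[0.013,0.011,0.162],[0,0,-0.06]]]' 1
python3 -m jog '[[[0,0,0],[0,0,0]],[[0,0,0],[0,0,0]],[[0,0,0],[0,0,0]],[[0,0,0],[0,0,0]],[[0,0,0],[0,0,0]]]' 0 40
python3 -m jog '[[[0,0,0],[0,0,0]],[[0,0,0],[0,0,0]],[[0,0,0],[0,0,0]]]' 
python3 -c "
from h import *;print(ctrl.get_obs()['q'].round(3),ctrl.get_obs()['wrist_torque'])"
```

```text
t: 1.8
tool_pos: [0.5099, -0.3588, 0.0836]
tool_rot: [-3.066, -0.648, 0.009]
contact_force: [-0.8, -0.4, -1.5]
opening: 0.0855
grip_force: 0.0
t: 2.3
tool_pos: [0.5143, -0.3606, 0.0912]
tool_rot: [3.071, 0.652, 0.003]
contact_force: [-2.8, 4.0, 16.6]
opening: 0.0134
grip_force: 43.8
t: 2.6
tool_pos: [0.5143, -0.3605, 0.0913]
tool_rot: [3.072, 0.651, 0.002]
contact_force: [-1.6, 2.2, 5.8]
opening: 0.0131
grip_force: 41.0
[-7.300e-01  1.800e-01  1.718e+00  1.000e-03  1.242e+00  4.230e-01] [ 0.31823069  0.26699002 -0.47542491]
```

```bash
python3 -m jog '[[[0,0,0],[0,0,0.14]],[[0,0,0],[0,0,0.28]],[[0,0,0],[0,0,0.42]],[[0,0,0],[0,0,0.56]],[[0,0,0],[0,0,0.70]]]' 0 50
python3 -m jog '[[[0,0,0],[0,0,0.14]],[[0,0,0],[0,0,0.28]],[[0,0,0],[0,0,0.40]],[[0,0,0],[0,0,0.47]],[[0,0,0],[0,0,0.50]]]'
python3 -m jog '[[[0,0,0],[0,0,0.02]],[[0,0,0],[0,0,0.03]],[[0,0,0],[0,0,0.03]],[[0,0,0],[0,0,0.03]]]'
python3 - <<'E'
from h import *
o=ctrl.get_obs();print(o['q'].round(3),o['wrist_torque'])
im,K,M=cam('wrist');im2,_,_=cam('top')
cv2.imwrite('pics/k2.png',np.hstack([cv2.resize(im,(480,360)),cv2.resize(im2[255:325,425:495],(320,360))]))
E
```

```text
t: 3.1
tool_pos: [0.5143, -0.3622, 0.0914]
tool_rot: [3.105, -0.448, 0.005]
contact_force: [-0.8, -3.8, 1.7]
opening: 0.0132
grip_force: 48.9
t: 3.6
tool_pos: [0.5137, -0.3632, 0.0913]
tool_rot: [2.899, -1.196, 0.005]
contact_force: [-2.0, -7.2, 2.9]
opening: 0.013
grip_force: 48.9
t: 4.0
tool_pos: [0.5138, -0.3633, 0.0914]
tool_rot: [2.882, -1.235, 0.006]
contact_force: [-3.2, -7.3, 2.8]
opening: 0.013
grip_force: 49.1
[-0.732  0.181  1.717 -0.005  1.238  1.65 ] [-1.01467646  0.43629808  0.46233814]
```

View pics/k2.png

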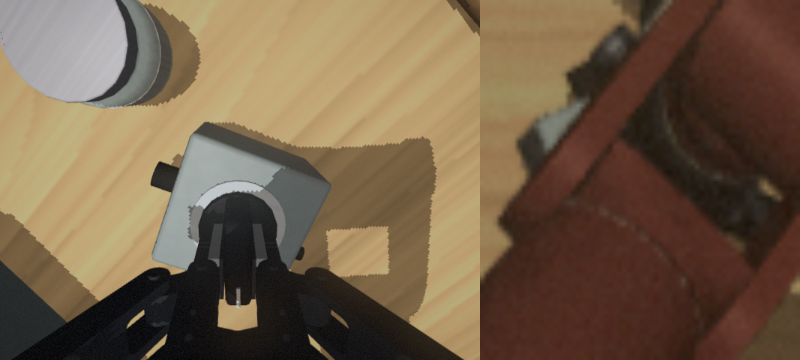

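The bar is still between the pads, with its tick at (238,297), and has turned 1.227 rad with the gripper, so it is at the stop. I'll release it and lift.

```bash
python3 -m jog '[[[0,0,0],[0,0,0]],[[0,0,0],[0,0,0]],[[0,0,0],[0,0,0]],[[0,0,0],[0,0,0]],[[0,0,-0.01],[0,0,0]]]' 1
python3 -m jog '[[[0,0,-0.04],[0,0,0]],[[0,0,-0.08],[0,0,0]],[[0,0,-0.12],[0,0,0]],[[0,0,-0.16],[0,0,0]],[[0,0,-0.17],[0,0,0]]]'
python3 - <<'E'
from h import *
im,K,M=cam('wrist')
cv2.imwrite('pics/k3.png',im)
# washer frame estimate + mark from top
im,K,M=cam('top'); s=150/560
def px(u,v): return 250+(u+.5)*s-.5,180+(v+.5)*s-.5
yaw=-.215; Rw=R.from_euler('z',yaw).as_matrix()
C=np.mean([onplane(K,M,*px(*p),.132) for p in [(165,70),(527,150),(470,425),(95,335)]],0); C[2]=0
B=np.mean([onplane(K,M,*px(*p),.13) for p in [(168,426),(358,470)]],0)
print('C',C,'bar in washer',Rw.T@(B-C))   # lid middle x = 95-.198/2 -> bar at -145
for n,p in [('tip',(70,232)),('piv',(135,55))]:
    c,r=ray(K,M,*px(*p)); c=Rw.T@(c-C); r=Rw.T@r; q=c+r*(.15-c[1])/r[1]; print(n,q, np.arctan2(q[2]-.12,.095-q[0]))
E
```

```text
t: 4.6
tool_pos: [0.5123, -0.3586, 0.0973]
tool_rot: [-2.885, 1.239, 0.007]
contact_force: [-0.8, 0.9, 0.4]
opening: 0.0835
grip_force: 0.0
t: 5.1
tool_pos: [0.5153, -0.3613, 0.2768]
tool_rot: [2.884, -1.238, 0.015]
contact_force: [1.0, 0.2, 1.4]
opening: 0.0853
grip_force: 0.0
C [ 0.60927514 -0.02475089  0.        ] bar in washer [-0.14684896  0.00193522  0.13      ]
tip [-0.05419629  0.15        0.25459611] 0.733996798006684
piv [0.09604171 0.15       0.15938994] 1.5972362503603907
```

View pics/k3.png

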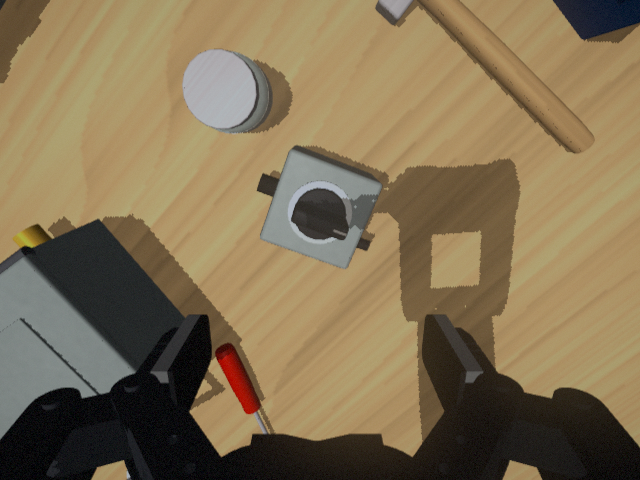

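The knob has sprung back: the bar is in line with the box again, centred at (320,212). The pointer tip in the top view fits 201 mm from the hinge (given as 200 mm), so mark ≈ 0.70 rad. Next is the lid bar at about (0.468, 0.007), with a yaw turn of -2.17.

```bash
python3 -m jog '[[[-0.035,-0.026,0],[0,0,0]],[[-0.07,-0.051,0],[0,0,0]],[[-0.105,-0.077,0],[0,0,0]],[[-0.14,-0.103,0],[0,0,0]],[[-0.175,-0.128,0],[0,0,0]]]' 1
python3 -m jog '[[[-0.035,-0.026,0],[0,0,0]],[[-0.07,-0.051,0],[0,0,0]],[[-0.105,-0.077,0],[0,0,0]],[[-0.124,-0.091,0],[0,0,0]],[[-0.124,-0.091,0],[0,0,0]]]' 0.42
python3 -m jog '[[[0,0,0],[0,0,-0.145]],[[0,0,0],[0,0,-0.29]],[[0,0,0],[0,0,-0.435]],[[0,0,0],[0,0,-0.58]],[[0,0,0],[0,0,-0.725]]]' >/dev/null
python3 -m jog '[[[0,0,0],[0,0,-0.145]],[[0,0,0],[0,0,-0.29]],[[0,0,0],[0,0,-0.435]],[[0,0,0],[0,0,-0.58]],[[0,0,0],[0,0,-0.725]]]' >/dev/null
python3 -m jog '[[[0,0,0],[0,0,-0.145]],[[0,0,0],[0,0,-0.29]],[[0,0,0],[0,0,-0.435]],[[0,0,0],[0,0,-0.58]],[[0,0,0],[0,0,-0.718]]]'
python3 -m jog '[[[0,0,0],[0,0,0]],[[0,0,0],[0,0,0]]]'
python3 - <<'E'
from h import *
o=ctrl.get_obs(); print(o['q'].round(3))
print(R.from_rotvec(o['tool_rot']).as_matrix().round(3))
im,K,M=cam('wrist'); 
print('expect bar',proj(K,M,[.468,.007,.132]),proj(K,M,[.4825,.073,.132]),proj(K,M,[.4535,-.059,.132]))
t,_,_=cam('top'); s,_,_=cam('scene')
cv2.imwrite('pics/w4.png',np.vstack([cv2.resize(im,(400,300)),cv2.resize(s[180:300,240:400],(400,300),interpolation=cv2.INTER_CUBIC)]))
cv2.imwrite('pics/s4.png',s); cv2.imwrite('pics/t4.png',t); cv2.imwrite('pics/w4f.png',im)
E
```

```text
t: 5.7
tool_pos: [0.4842, -0.1429, 0.2661]
tool_rot: [-2.886, 1.24, 0.008]
contact_force: [0.8, -0.2, 0.2]
opening: 0.0851
grip_force: 0.0
t: 6.2
tool_pos: [0.4649, 0.0101, 0.2666]
tool_rot: [2.889, -1.233, -0.007]
contact_force: [-0.3, -0.2, 0.4]
opening: 0.036
grip_force: 0.0
t: 7.7
tool_pos: [0.4658, 0.0066, 0.2671]
tool_rot: [-2.439, -1.976, 0.004]
contact_force: [0.4, 0.4, -0.2]
opening: 0.0358
grip_force: 0.0
t: 7.9
tool_pos: [0.466, 0.0069, 0.2679]
tool_rot: [-2.448, -1.966, 0.003]
contact_force: [-0.1, 0.3, -0.0]
opening: 0.0359
grip_force: 0.0
[-0.145 -0.359  1.921 -0.     1.583  0.073]
[[ 0.216  0.976 -0.002]
 [ 0.976 -0.216  0.   ]
 [-0.    -0.002 -1.   ]]
expect bar [318.87544558 227.79515683] [318.98523755 138.5536906 ] [318.7807429 304.7716941]
```

View pics/w4.png

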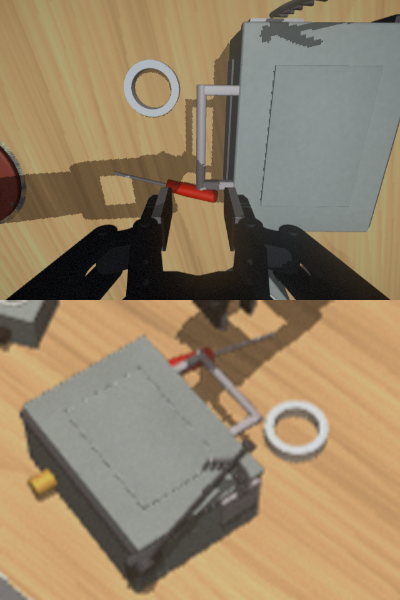

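The wrist view shows the bar at full-frame x≈322, y 141 to 299, against a predicted 319, 139 to 305, so it agrees within about 2 mm. In the scene crop the pointer runs from its clamp at about (140,575) to its tip at about (248,445). I'll triangulate the tip, then go down and grip.

```bash
python3 - <<'E'
from h import *
_,Ks,Ms=cam('scene'); _,Kt,Mt=cam('top')
c1,r1=ray(Ks,Ms,339.2,238); c2,r2=ray(Kt,Mt,268.9,242.3)
A=np.c_[r1,-r2]; k=np.linalg.lstsq(A,c2-c1,rcond=None)[0]; p,q=c1+k[0]*r1,c2+k[1]*r2
Rw=R.from_euler('z',-.215).as_matrix(); C=np.array([.612,-.0254,0])
print('gap',np.linalg.norm(p-q)); m=Rw.T@((p+q)/2-C); print(m,np.arctan2(m[2]-.12,.095-m[0])-.03)
for a in (.5,.6,.65,.7,.75):
  w=C+Rw@np.array([.095-.2*np.cos(a)+.006*np.sin(a),.15,.12+.2*np.sin(a)+.006*np.cos(a)])
  print(a,proj(Ks,Ms,w).round(1),proj(Kt,Mt,w).round(1))
w=C+Rw@np.array([.095,.15,.12]);print(proj(Ks,Ms,w).round(1),proj(Kt,Mt,w).round(1))
E
python3 -m jog '[[[0,0.003,0.04],[0,0,0]],[[0,0.003,0.08],[0,0,0]],[[0,0.003,0.12],[0,0,0]],[[0,0.003,0.15],[0,0,0]],[[0,0.003,0.161],[0,0,0]]]' 0.42
python3 -m jog '[[[0,0,0],[0,0,0]],[[0,0,0],[0,0,0]],[[0,0,0],[0,0,0]],[[0,0,0],[0,0,0]],[[0,0,0],[0,0,0]]]' 0 80
```

```text
gap 0.0016012043232196526
[-0.05738643  0.14992341  0.24858015] 0.6708701462260778
0.5 [343.9 239.4] [267.5 252.7]
0.6 [341.3 238.3] [268.  247.1]
0.65 [339.8 237.9] [268.4 244. ]
0.7 [338.1 237.7] [268.7 240.7]
0.75 [336.4 237.5] [269.2 237.4]
[298.4 285.3] [286.9 198. ]
t: 8.65
tool_pos: [0.4668, 0.0072, 0.1044]
tool_rot: [-2.443, -1.968, 0.007]
contact_force: [-0.4, 0.9, 0.3]
opening: 0.036
grip_force: 0.0
t: 9.15
tool_pos: [0.4697, 0.0068, 0.1094]
tool_rot: [2.446, 1.971, 0.001]
contact_force: [-4.3, 0.8, 2.7]
opening: 0.0092
grip_force: 78.4
```

Triangulated tip: 1.6 mm ray gap, y = 0.150, radius 0.199, so mark ≈ 0.67 rad. The bar is gripped. I'll raise it along the hinge arc in 0.05 rad rows, with the tool turning along with the lid.

```bash
python3 -m jog '[[[0,-0.0004,-0.012],[0.05,0,0]],[[0,-0.0001,-0.024],[0.1,0,0]],[[0,0.0008,-0.036],[0.15,0,0]],[[0,0.0022,-0.048],[0.2,0,0]],[[0,0.0043,-0.06],[0.25,0,0]]]' 0 90
python3 -m jog '[[[0,-0.0004,-0.012],[0.05,0,0]],[[0,-0.0001,-0.024],[0.1,0,0]],[[0,0.0008,-0.036],[0.15,0,0]],[[0,0.0022,-0.048],[0.2,0,0]],[[0,0.0043,-0.06],[0.25,0,0]]]' 0 90
python3 -c "from h import *;print(ctrl.get_obs()['q'].round(3))"
```

```text
t: 9.65
tool_pos: [0.4741, 0.0057, 0.1683]
tool_rot: [-2.288, -1.844, 0.231]
contact_force: [-0.3, -0.2, -7.1]
opening: 0.0089
grip_force: 87.8
t: 10.15
tool_pos: [0.4928, 0.0015, 0.2248]
tool_rot: [-2.118, -1.706, 0.436]
contact_force: [-2.0, -0.7, -6.0]
opening: 0.0089
grip_force: 87.8
[-0.162  0.078  1.655  0.026  1.908  0.054]
```

```bash
python3 -m jog '[[[0,-0.0004,-0.012],[0.05,0,0]],[[0,-0.0001,-0.024],[0.1,0,0]],[[0,0.0008,-0.036],[0.15,0,0]],[[0,0.0013,-0.041],[0.172,0,0]],[[0,0.0013,-0.041],[0.172,0,0]]]'
python3 -m jog '[[[0,0,0],[0,0,0]],[[0,0,0],[0,0,0]],[[0,0,0],[0,0,0]]]'
python3 - <<'E'
from h import *
o=ctrl.get_obs(); Rt=R.from_rotvec(o['tool_rot']).as_matrix()
Rw=R.from_euler('z',-.215).as_matrix(); C=np.array([.612,-.0254,0])
b=Rw.T@(o['tool_pos']-.0185*Rt[:,2]-C); print('bar',b,'lid',np.arctan2(b[2]-.12,.095-b[0])-.025,'tilt',np.arccos(-Rt[2,2]), 'r',np.hypot(b[2]-.12,.095-b[0]))
s,Ks,Ms=cam('scene'); t,Kt,Mt=cam('top')
cv2.imwrite('pics/f.png',np.hstack([cv2.resize(s[190:300,240:350],(400,400),interpolation=cv2.INTER_CUBIC),cv2.resize(t[180:320,255:395],(400,400),interpolation=cv2.INTER_CUBIC)]))
E
```

```text
t: 10.65
tool_pos: [0.513, -0.0032, 0.2599]
tool_rot: [-1.996, -1.607, 0.562]
contact_force: [-3.0, -2.8, -5.3]
opening: 0.009
grip_force: 88.2
t: 10.95
tool_pos: [0.5127, -0.003, 0.2594]
tool_rot: [-1.997, -1.609, 0.561]
contact_force: [0.2, -4.9, -10.7]
opening: 0.0091
grip_force: 88.2
bar [-0.09035251  0.00067015  0.2739383 ] lid 0.6680735318062576 tilt 0.6692062758226242 r 0.24094097160517627
```

View pics/f.png

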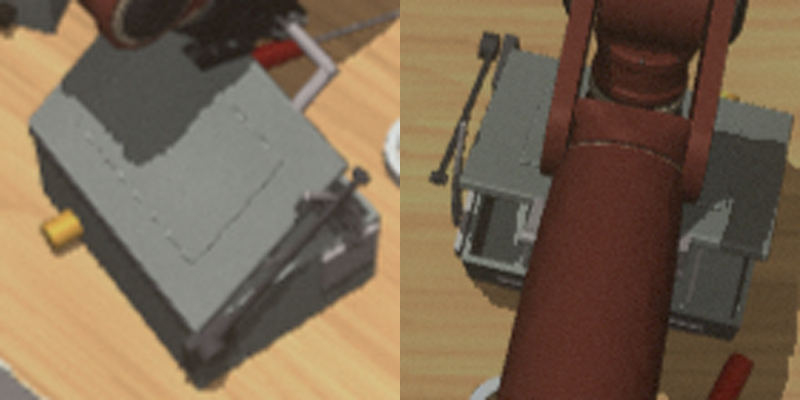

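In the final picture the pointer runs from (205,350) to (360,177) and the near lid edge from (200,330) to (347,165), both at about 48°, so they are parallel. The lid angle is 0.668 rad against a mark of about 0.67, and the bar is held with 88 N, steady. I'm handing it in.

```bash
python3 -c "
from station import job;print(job.finish_job())"
```

```text
the job is handed in; nothing more can be done
None
```

I turned the knob to its stop and it sprang back with the lid still shut. I then raised the lid to about 0.668 rad against a pointer angle of about 0.67 rad and handed the job in with the gripper holding it steady; the hand-in returned no verdict.

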